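Wedge the grinding backstop into its tapered dovetail way

ROBOT

A 6-joint arm with a two-finger parallel gripper is mounted at the origin on the work surface. World frame = base frame: x ahead of the robot, y to its left, z up, the work surface at z = 0. Lengths are in mm, angles in rad, forces in N, time in s.
With the tool pointing down it reaches from about 325 to 850 mm from the base axis. Payload 15.5 kg.
Tool frame: the origin (TCP) lies midway between the tips of the shut fingers; the grasp point (between the pads) lies 19 mm behind it; z points along the fingers, y is the direction in which the jaws open and shut (so a half turn about z gives the same grasp; the last joint's range is limited). The gripper opens to 91 mm and grips with 3 to 60 N. Pads are 32 mm wide; open, the fingers measure 118 mm over their backs; the gripper's body (76 mm by 178 mm) begins 60 mm behind the grasp point.
Start: joints at [-1.331, 0.494, 1.345, -0, 1.302, -0.096], TCP at [205.954, -590.092, 192.515] pointing down, gripper open.
Joint ranges: [-2.91, 2.91], [-0.82, 2.16], [0.22, 2.67], [-1.22, 4.37], [0.12, 2.79], [-3.08, 3.08]. Speed limits (rad/s): [1.89, 1.89, 2.57, 3.01, 3.01, 3.01].

INTERFACE

Orientations are given as a unit quaternion [w, x, y, z].
In Python, from bench import manip, viewer gives the robot as it stands. The module is installed in compiled form; this text tells all that it offers.
- The arm moves only by the tool jog_arm, never from a script. Its argument "rows" is a list of rows, each a list of 7 numbers: the turn, a rotation vector about the world's x, y, z in degrees, then the shift along the world's x, y, z in cm, then the opening, from -1 (shut) to 1 (fully open), so that 0 is half open. In form: [[wx, wy, wz, tx, ty, tz, fingers], ...]. A call has 1 to 12 rows; each row is the pose to reach, as a shift and turn from the pose commanded when the call began; what a row does not reach only later rows make up. A row lasts 1/8 s, in which the tool goes at most 62.5 mm and 10.7 degrees, less where a joint would pass 70% of its speed; a pose out of reach is approached as far as the arm can. A call with a gripper value outside its range is refused whole. The fingers move at their own pace and stop on an object; "squeeze" is the grip in N (left out, the last holds). Time passes only in rows, so rows that repeat a pose let the fingers close. It gives the time, the measured TCP pose, the force and the opening at its end, in the units of the state.
- manip.get_state(): the state, without advancing time (a new reading comes with each control period).
- viewer.grab_frame(name): name is "scene" or "top" or "wrist"; returns the picture (384x512x3 uint8, red, green, blue); there is no depth.
- viewer.get_calibration(name): a dict with "mtx" (3x3 intrinsics, pixels), "rvec" (rotation vector, rad) and "tvec" (3), from world to camera coordinates, as OpenCV has them; the wrist camera has in their place "hand_eye" (4x4, takes a point from camera to tool coordinates, whose origin is the TCP and whose axes are the flange's). Camera axes: x right, y down, z forward; pixel columns grow to the right and rows downward; lengths in mm; the calibration is good to about 2 mm. A picture is of the moment at which its call begins: read the wrist's pose just before it. get_calibration takes no time and is no camera call.
- manip.hand_in(): hands the job in, once; it reports no verdict.
The state is a dict: "clock": time; "joint_positions": joint angles; "qvel": joint speeds; "joint_torque": joint torques, N m; "tcp_pos": TCP position; "eef_rot": TCP orientation; "force": force on the tool from outside, world axes, zero at the start; "moment": the same for the moment, N m; "width": opening from 0.0 (shut) to 1.0 (fully open).
Only numpy, scipy, OpenCV 4.12 (cv2) and the standard library are available. Lean on these libraries where they do the work, as an engineer would, in place of code of your own. Each camera call takes 0.05 s, during which the arm holds its last target.

TASK

Pick up the red-handled backstop, set its dovetail foot on the bare end of the grey fixture plate and slide it narrow end first between the steel rail and the brass strip until it wedges tight and square, so that it stays jammed when you let go. A firm hand push of about 20 N is enough: do not ram it. Leave the other things on the bench where they lie.

Things in the scene. Friction and masses are not known exactly. Their poses are not given: they have to be found in the camera images.
- backstop: Sizes in mm. Loose steel backstop, 0.45 to 0.7 kg. Origin: centre of its dovetail foot's underside; +x = nose, z up. Foot 70 mm long (x -35 to 35), 14 high, underside 44 wide at mid length, flanks lean inward 30 deg going up. +y flank straight (22 from the origin); -y flank tapers 1 in 8, 26 at tail to 18 at nose. Dark fence plate in front of the rib: 80 wide, x 20 to 26, z 26 to 76.
- grip (a point): Best grip on the backstop's red upright rib, at x -10, z 50 mm of the backstop. The rib is 16 thick (its two flat sides face +y and -y), spans x -35 to 20 and z 14 to 72. Axes as the backstop's.
- rear (a point): Point on the flat rear end of the rib (x -35, z 30 mm of the backstop, flush with the foot's tail), facing -x, free to be pushed on along +x.
- way: Fixed fixture. Grey base plate 220 x 150 x 12 mm (x -105 to 115); origin on the bench at the way's centre line; +x = sliding direction. Straight steel rail at +y, x 0 to 110: backstop touches it at y 0 of this frame, axes parallel. Brass strip at -y, tapering 1 in 8. Rail and strip stand 20 above the plate and overhang, so the foot goes in only from the end.
- porch (a point): Centre of the bare end of the plate (x -60, z 12 mm of the way: the plate's upper face on which the foot slides). The foot is set down here, clear of the rails, its nose towards +x. Axes as the way's.
- mouth (a point): Centre of the way's mouth on the plate's upper face (x 0, z 12 of the way). With the nose here there are 9 to 12 mm of sideways play, on the brass side. The strip is fixed but set differently from job to job: the foot gets tight with the backstop's origin 38 to 62 mm past here. Then 1 to 2 mm more travel raises the push to 20 N; the oiled wedge holds itself. Over about 35 N overstrains it.
- disc: Bystander: black grinding disc lying flat, 115 mm across, 12 mm thick; origin at the centre of its underside. Leave alone.
- magnet: Bystander: blue welding magnet, a small upright bracket 70 x 16 x 60 mm; origin at the centre of its underside. Leave alone.
- offcut: Bystander: dark angle-steel offcut 90 x 50 x 50 mm; origin at the centre of its underside. Leave alone.
- brush: Bystander: wire brush lying on the bench; origin at its underside. Leave alone.
Not all that is in view belongs to the job. There is more than one size of the backstop; the job needs the larger.

How it is judged (in metres and radians):
On the way:
1. the foot has been slid into the mouth of the way (x of backstop in the frame of way above -0.012 m and z of backstop in the frame of way below 0.018 m and horizontal distance between backstop and way below 0.07 m), for 0.1 s.
At the end, for the whole second after the job is handed in: Backstop at rest and let go in the way: foot down on the floor (3 mm), 30 to 75 mm past the way's origin, against the straight rail (2 mm), square (0.03 rad), and wedged so that it still presses on the fixture with over 40 N in all (loose: 4 to 7 N) (contact force between backstop and way above 40 N and x of backstop in the frame of way between 0.03 and 0.075 m and y of backstop in the frame of way between -0.002 and 0.002 m and z of backstop in the frame of way below 0.015 m and angle between the x axis of backstop and the x axis of way, either way round below 0.03 rad and linear speed of backstop below 0.01 m/s); the robot touches nothing.
It fails at once if the backstop is rammed: it presses on the fixture with more than 180 N in all (a push of over 35 N) (contact force between backstop and way above 180 N).
It fails at once if a bystander is moved more than 20 mm (distance of any of disc, magnet, offcut, brush from where it was at the start of the episode above 0.02 m).
It also fails if it takes over 64 s, if anything falls off the work surface, if the arm or the gripper's body presses on something with over 40 N, if the wrist force passes 120 N, or if a joint passes its speed limit or range.

## Working session

There is one attempt and no reset: what is moved stays moved. The work goes in short steps, Python scripts to look and compute and a tool call to move; the robot and the scene stay as the last step left them, time stands still between calls to the robot, and variables do not carry over. Pictures are saved under pics/ and viewed, and the job is handed in when it is done.

Besides the shell and the picture viewer there is one more tool, called as a command line: name --pt "numbers of a row" for each row, then --argument value for the rest. jog_arm: Moves the arm, as the interface text tells. Its arguments: {"type":"object","properties":{"rows":{"type":"array","items":{"type":"array","items":{"type":"number"}}},"squeeze":{"type":"number"}},"required":["rows"]}

```bash
mkdir -p pics; cat > h.py <<'E'
import numpy as np,cv2,json
from bench import manip,viewer
def save(n,f):
    im=viewer.grab_frame(n); cv2.imwrite('pics/'+f,im[:,:,::-1]); return im
def proj(name,P):
    c=viewer.get_calibration(name)
    return cv2.projectPoints(np.array(P,float).reshape(-1,3),np.array(c['rvec'],float),np.array(c['tvec'],float),np.array(c['mtx'],float),None)[0].reshape(-1,2)
def ray(name,uv,z):
    c=viewer.get_calibration(name);K=np.array(c['mtx']);R=cv2.Rodrigues(np.array(c['rvec'],float))[0];t=np.array(c['tvec'],float).ravel()
    d=R.T@np.linalg.inv(K)@np.array([uv[0],uv[1],1.]);o=-R.T@t
    return o+d*(z-o[2])/d[2]
E
python3 - <<'E'
from h import *
s=manip.get_state();print(s)
for n in['scene','top','wrist']:
    save(n,n+'0.png')
    print(viewer.get_calibration(n))
E
```

```text
{'clock': 0.0, 'joint_positions': array([-1.33050084e+00,  4.94177768e-01,  1.34616669e+00, -2.61204708e-05,
        1.30250214e+00, -9.55263517e-02]), 'qvel': array([ 1.18630327e-05,  3.69382263e-04,  2.27992752e-04, -4.36615910e-04,
       -1.69407591e-03,  1.07568034e-03]), 'joint_torque': array([ 4.00197503e-03, -8.78822351e+01, -3.81848395e+01,  7.10277515e-02,
        5.36651595e-02, -1.25123179e-04]), 'tcp_pos': array([ 205.84166882, -589.67603851,  191.92960781]), 'eef_rot': array([-6.24420207e-04,  9.85935278e-01,  1.67126403e-01, -5.79013746e-05]), 'force': array([ 0.43704967,  0.01589275, -0.14051763]), 'moment': array([-0.03371552,  0.02499655,  0.02268381]), 'width': 1.002147106689511}
{'mtx': array([[396.16420797,   0.        , 252.79696619],
       [  0.        , 396.16420797, 186.60445838],
       [  0.        ,   0.        ,   1.        ]]), 'rvec': array([ 1.38045285,  2.07871386, -0.96223464]), 'tvec': array([ 320.17553405, -315.8757069 , 1440.66781277])}
{'mtx': array([[407.69133432,   0.        , 248.74824085],
       [  0.        , 407.69133432, 196.16510149],
       [  0.        ,   0.        ,   1.        ]]), 'rvec': array([ 2.16219056, -2.16337175,  0.13253794]), 'tvec': array([ -59.88787577,  627.00849631, 1010.59843468])}
{'mtx': array([[294.36684682,   0.        , 252.11562976],
       [  0.        , 294.36684682, 193.08739893],
       [  0.        ,   0.        ,   1.        ]]), 'hand_eye': array([[ 6.15126677e-04, -9.56844608e-01, -2.90599413e-01,
         8.40590133e+01],
       [ 9.99999810e-01,  5.75536419e-04,  2.21706026e-04,
         7.75160972e-01],
       [-4.48876702e-05, -2.90599494e-01,  9.56844780e-01,
        -1.92563688e+02],
       [ 0.00000000e+00,  0.00000000e+00,  0.00000000e+00,
         1.00000000e+00]])}
```

View pics/scene0.png

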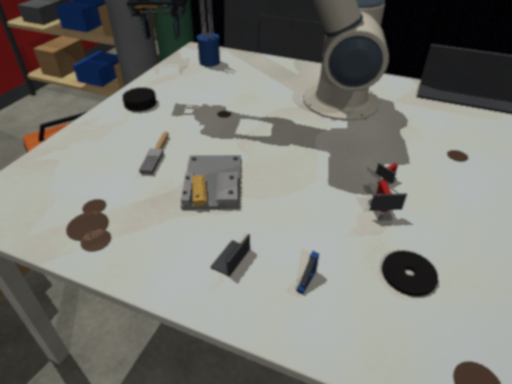

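View pics/top0.png

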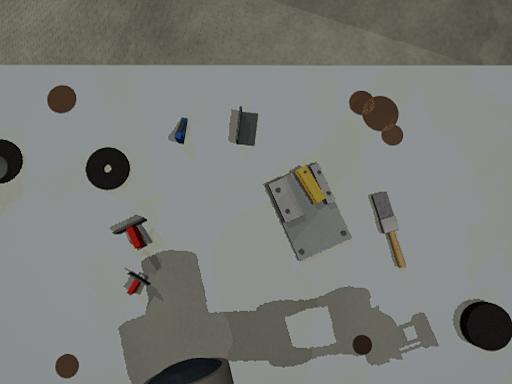

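View pics/wrist0.png

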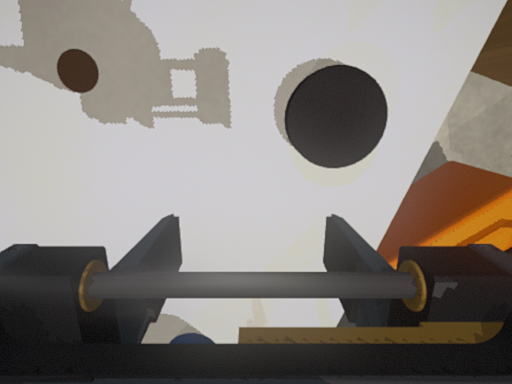

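Candidates for the backstop are red items at top (134,234), which is larger and is scene (385,200), and at top (136,284), which is smaller and is scene (388,172). Next I'll take close crops to check.

```bash
python3 - <<'E'
from h import *
t=cv2.imread('pics/top0.png');s=cv2.imread('pics/scene0.png')
def c(im,x0,y0,w,h,k,f): cv2.imwrite('pics/'+f,cv2.resize(im[y0:y0+h,x0:x0+w],None,fx=k,fy=k,interpolation=cv2.INTER_CUBIC))
c(t,95,205,80,100,6,'c_top_b.png'); c(t,255,155,110,110,5,'c_top_w.png')
c(s,355,150,70,75,8,'c_sc_b.png'); c(s,170,145,85,75,8,'c_sc_w.png')
for uv in[(134,234),(136,284),(300,245),(290,195)]: print(ray('top',uv,0),)
E
```

```text
[531.27967634 241.39585183   0.        ]
[402.17544163 232.05558281   0.        ]
[ 502.2048451  -194.87837891    0.        ]
[ 634.46662662 -170.28914904    0.        ]
```

View pics/c_top_b.png

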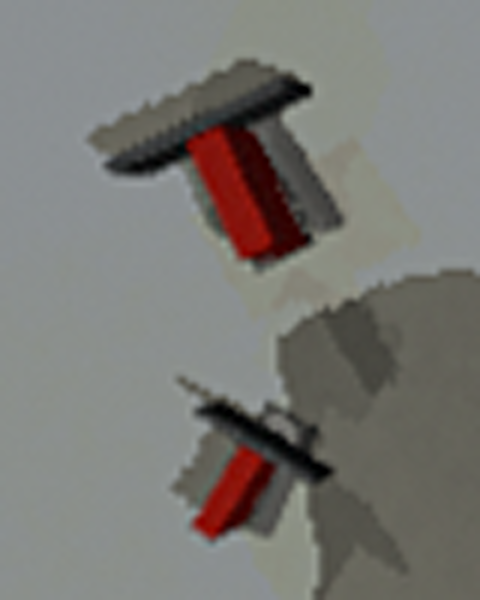

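View pics/c_top_w.png

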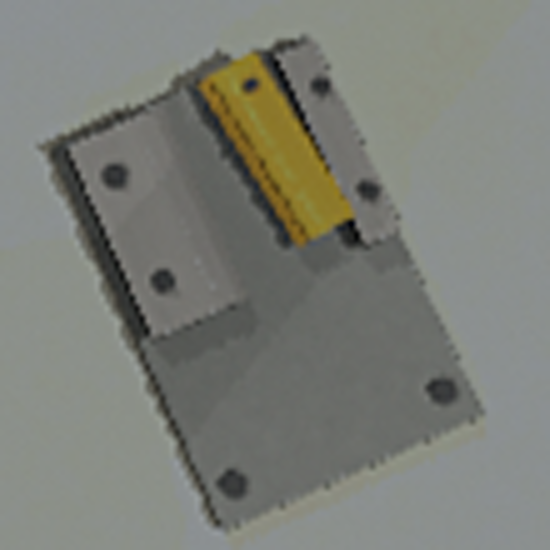

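View pics/c_sc_b.png

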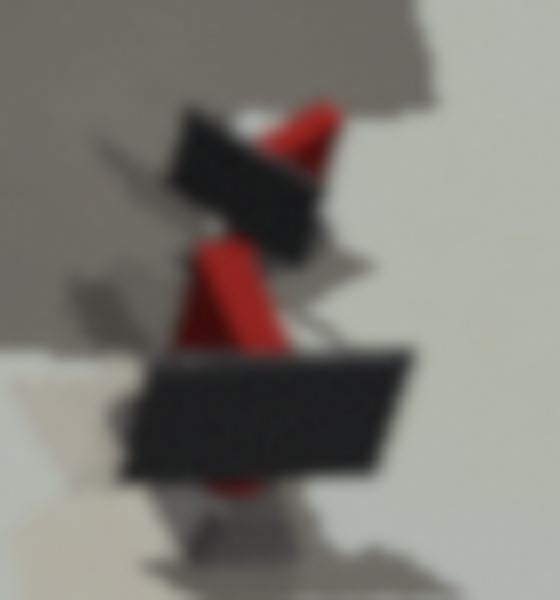

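View pics/c_sc_w.png

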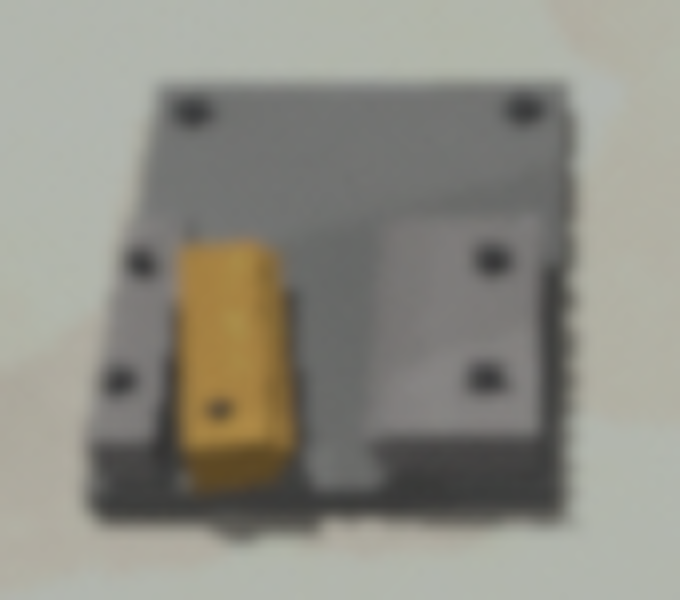

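Scene crop: the larger backstop is the front one, with its fence at scene (387,203) and top (130,226); its nose points to top-image up. The smaller one is behind it, at top (136,284). In the way crop the bare end faces the robot, with plate corners near (298,261), (352,237) and (264,184). Next I'll fit both poses from the pixels.

```bash
cat > fit.py <<'E'
from h import *
from scipy.optimize import least_squares
def T(p,P):
    c,s=np.cos(p[2]),np.sin(p[2]);P=np.array(P,float);return np.c_[p[0]+c*P[:,0]-s*P[:,1],p[1]+s*P[:,0]+c*P[:,1],P[:,2]]
def fit(obs,p0): # obs: list (cam, pts3d, pix)
    f=lambda p:np.concatenate([(proj(c,T(p,P))-np.array(q)).ravel() for c,P,q in obs])
    r=least_squares(f,p0,x_scale=[10,10,.1]);return r.x,np.round(r.fun.reshape(-1,2),1)
def px(x0,y0,k,L): return [[x0+(u+.5)/k-.5,y0+(v+.5)/k-.5] for u,v in L]
E
python3 - <<'E'
from fit import *
# backstop: rib top corners rear-left(+y), rear-right, front-left,front-right ; fence top
B=[[-35,8,72],[-35,-8,72],[26,40,76],[26,-40,76]]
q=px(95,205,6,[(240,260),(275,247),(103,162),(308,88)])
Bs=[[26,-40,76],[26,40,76],[26,-40,26],[26,40,26],[-35,0,72]]
qs=px(355,150,8,[(160,360),(413,352),(125,480),(375,475),(225,237)])
print(fit([('top',B,q)],[530,240,.4])); print(fit([('scene',Bs,qs)],[530,240,.4])); print(fit([('top',B,q),('scene',Bs,qs)],[530,240,.4]))
W=[[-105,75,12],[-105,-75,12],[115,75,12]]
q=px(255,155,5,[(215,530),(485,410),(42,148)])
Ws=[[-105,75,12],[-105,-75,12],[115,75,12],[115,-75,12]]
qs=px(170,145,8,[(570,88),(160,85),(560,490),(95,490)])
print(fit([('top',W,q)],[560,-190,.4]));print(fit([('scene',Ws,qs)],[560,-190,.4]))
print(fit([('top',W,q),('scene',Ws,qs)],[560,-190,.4]))
E
```

```text
(array([5.28453626e+02, 2.24511145e+02, 3.74553789e-01]), array([[-0.1,  1.1],
       [ 0.3,  0.8],
       [ 1.6, -1.1],
       [-1.8, -0.8]]))
(array([5.31445303e+02, 2.26691968e+02, 4.50097605e-01]), array([[-0.9,  0. ],
       [ 1. , -0.2],
       [-0.5,  0.4],
       [ 0.6, -0.1],
       [-0.3, -0.3]]))
(array([5.29386702e+02, 2.26136463e+02, 4.14068275e-01]), array([[-0.2,  0.6],
       [ 0.1,  0.1],
       [ 0.8, -0.8],
       [-3. , -1.6],
       [-1.5, -1. ],
       [ 0.7, -0.4],
       [-1.1, -0.6],
       [ 0.3, -0.3],
       [ 0.1, -0.8]]))
(array([ 5.88406508e+02, -2.13983874e+02,  4.23352255e-01]), array([[ 0.9,  0.1],
       [-1. ,  0.1],
       [ 0.1, -0.3]]))
(array([ 5.91942681e+02, -2.15203469e+02,  4.13481923e-01]), array([[ 0.2, -1.1],
       [ 0.2, -0.2],
       [ 0.7,  0. ],
       [-1. ,  0.7]]))
(array([ 5.89882576e+02, -2.15107526e+02,  4.16777521e-01]), array([[ 1. , -0.5],
       [-0.7, -0.2],
       [ 0.7, -1.1],
       [ 0.4, -1.5],
       [ 0.5, -0.5],
       [ 1.2, -0.5],
       [-0.4,  0.3]]))
```

jog_arm --pt "0 0 4.5 31.4 81.2 0 1" --pt "0 0 4.5 31.4 81.2 0 1" --pt "0 0 4.5 31.4 81.2 0 1" --pt "0 0 4.5 31.4 81.2 0 1" --pt "0 0 4.5 31.4 81.2 0 1" --pt "0 0 4.5 31.4 81.2 0 1" --pt "0 0 4.5 31.4 81.2 0 1" --pt "0 0 4.5 31.4 81.2 0 1" --pt "0 0 4.5 31.4 81.2 0 1" --pt "0 0 4.5 31.4 81.2 0 1" --pt "0 0 4.5 31.4 81.2 0 1" --pt "0 0 4.5 31.4 81.2 0 1"

```text
clock: 1.65
tcp_pos: [476.9, 111.6, 192.6]
eef_rot: [0.0, 0.979, 0.206, 0.0]
force: [1.2, -1.0, -0.0]
width: 1.0
```

jog_arm --pt "0 0 0 4 10.5 0 1" --pt "0 0 0 4 10.5 0 1" --pt "0 0 0 4 10.5 -4 1" --pt "0 0 0 4 10.5 -6.5 1" --pt "0 0 0 4 10.5 -6.5 1" --pt "0 0 0 4 10.5 -6.5 1"

```text
clock: 2.4
tcp_pos: [517.0, 214.5, 128.5]
eef_rot: [-0.0, 0.979, 0.206, 0.0]
force: [0.1, 0.2, 0.1]
width: 0.999
```

```bash
python3 - <<'E'
from h import *
s=manip.get_state();print(s['tcp_pos'],s['eef_rot'])
im=save('wrist','w1.png')
s=manip.get_state();print(s['tcp_pos'],s['eef_rot'])
cv2.imwrite('pics/w1b.png',cv2.resize(im[60:384,130:400,::-1],None,fx=1.8,fy=1.8,interpolation=cv2.INTER_CUBIC))
E
```

```text
[516.975264   214.46127537 128.45142586] [-6.13562213e-05  9.78642842e-01  2.05567379e-01  4.86535373e-04]
[517.20298965 214.5142768  128.74787399] [-6.62331321e-05  9.78641092e-01  2.05574381e-01  8.84064802e-04]
```

View pics/w1.png

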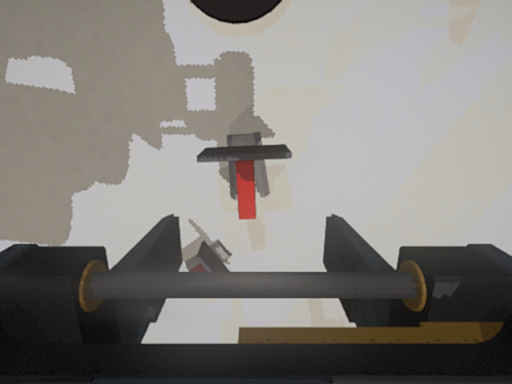

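```bash
cat >> fit.py <<'E'
from scipy.spatial.transform import Rotation as Ro
def wcam(tcp,q,c=None):
    c=c or viewer.get_calibration('wrist');H=np.array(c['hand_eye'])
    R=Ro.from_quat([q[1],q[2],q[3],q[0]]).as_matrix()
    M=np.eye(4);M[:3,:3]=R;M[:3,3]=tcp;return np.linalg.inv(M@H),np.array(c['mtx'])
def wproj(P,cam):
    M,K=cam;P=np.array(P,float);X=P@M[:3,:3].T+M[:3,3];x=X@K.T;return x[:,:2]/x[:,2:]
def wray(uv,z,cam):
    M,K=cam;A=np.linalg.inv(M);d=A[:3,:3]@np.linalg.inv(K)@np.array([uv[0],uv[1],1.]);o=A[:3,3];return o+d*(z-o[2])/d[2]
E
python3 - <<'E'
from fit import *
cam=wcam([517.0,214.5,128.5],[0,.97864,.20557,.0003])
print('tcp at',wproj([[517,214.5,128.5]],cam))
pts=[[-35,8,72],[-35,-8,72],[26,40,76],[26,-40,76],[35,13.9,14],[35,-9,14],[-35,13.9,14],[-35,-18,14]]
for p in([529.4,226.1,.414],[528.4,224.5,.375]): print(np.round(wproj(T(p,pts),cam)))
im=cv2.imread('pics/w1.png');cv2.imwrite('pics/w1c.png',cv2.resize(im[120:230,185:305],None,fx=6,fy=6,interpolation=cv2.INTER_CUBIC)[:600])
E
```

```text
tcp at [[250.7875869  227.52481626]]
[[236. 222.]
 [254. 222.]
 [197. 156.]
 [292. 156.]
 [232. 137.]
 [254. 137.]
 [233. 202.]
 [262. 202.]]
[[236. 223.]
 [253. 224.]
 [199. 156.]
 [294. 160.]
 [235. 138.]
 [257. 139.]
 [233. 202.]
 [262. 204.]]
```

View pics/w1c.png

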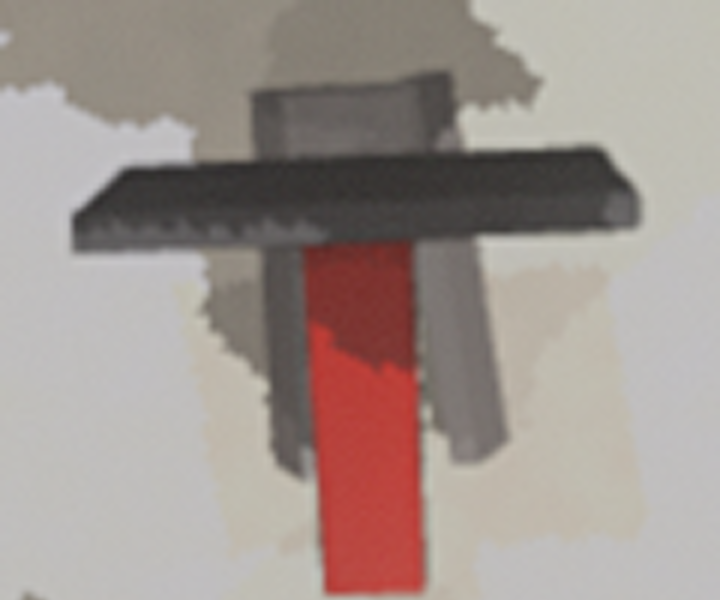

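```bash
python3 - <<'E'
from fit import *
cam=wcam([517.0,214.5,128.5],[0,.97864,.20557,.0003])
P=[[26,40,76],[26,-40,76],[20,40,76],[20,-40,76],[-35,8,72],[-35,-8,72],[35,22,0],[35,-18,0]]
q=np.array(px(185,120,6,[(73,213),(638,192),(76,250),(640,228),(326,594),(425,592),(252,92),(452,73)]))
for n in(6,8):
  r=least_squares(lambda p:(wproj(T(p,P[:n]),cam)-q[:n]).ravel(),[529,226,.4],x_scale=[10,10,.1])
  x=r.x;print(x,np.round(r.fun.reshape(-1,2),1).tolist(),T(x,[[-10,0,50]]))
E
```

```text
[5.32291827e+02 2.26656994e+02 4.53915197e-01] [[-0.7, -0.5], [0.8, -0.8], [-0.5, 0.4], [0.5, 0.3], [-0.6, 0.6], [0.5, 0.3]] [[523.30445465 222.27211741  50.        ]]
[5.32251105e+02 2.26653390e+02 4.56742615e-01] [[-0.8, -0.4], [0.7, -0.9], [-0.6, 0.5], [0.4, 0.3], [-0.5, 0.7], [0.6, 0.3], [-1.8, -0.9], [2.0, 0.7]] [[523.276166   222.24312057  50.        ]]
```

jog_arm --pt "0 0 2.3 0.6 0.78 0 1" --pt "0 0 2.3 0.6 0.78 -4 1" --pt "0 0 2.3 0.6 0.78 -7 1" --pt "0 0 2.3 0.6 0.78 -9.7 1" --pt "0 0 2.3 0.6 0.78 -9.7 0" --pt "0 0 2.3 0.6 0.78 -9.7 -0.5" --pt "0 0 2.3 0.6 0.78 -9.7 -1" --pt "0 0 2.3 0.6 0.78 -9.7 -1" --pt "0 0 2.3 0.6 0.78 -9.7 -1" --pt "0 0 2.3 0.6 0.78 -9.7 -1" --squeeze 40

```text
clock: 3.7
tcp_pos: [522.5, 222.2, 30.6]
eef_rot: [-0.0, 0.974, 0.225, 0.0]
force: [0.4, -0.9, 0.5]
width: 0.372
```

```bash
python3 - <<'E'
from h import *
s=manip.get_state();print(s['tcp_pos'],s['eef_rot'],s['force'],s['moment'],s['width']*91)
E
```

```text
[522.49132924 222.21988209  30.64512093] [-4.53421065e-06  9.74287637e-01  2.25307778e-01  6.93271149e-05] [ 0.36151483 -0.93731365  0.46921944] [-0.0297368   0.02614451  0.02712892] 33.87986710570624
```

Still closing; I'll wait for the fingers, then lift.

jog_arm --pt "0 0 0 0 0 0 -1" --pt "0 0 0 0 0 0 -1" --pt "0 0 0 0 0 0 -1" --pt "0 0 0 0 0 0 -1" --pt "0 0 0 0 0 0 -1"

```text
clock: 4.32
tcp_pos: [522.4, 222.2, 30.5]
eef_rot: [0.0, 0.974, 0.225, -0.0]
force: [-0.3, 0.4, -0.5]
width: 0.17
```

jog_arm --pt "0 0 0 0 0 3 -1" --pt "0 0 0 0 0 7 -1" --pt "0 0 0 0 0 12 -1" --pt "0 0 -2.1 -4.7 -48.8 17 -1" --pt "0 0 -2.1 -4.7 -48.8 17 -1" --pt "0 0 -2.1 -4.7 -48.8 17 -1" --pt "0 0 -2.1 -4.7 -48.8 17 -1" --pt "0 0 -2.1 -4.7 -48.8 17 -1" --pt "0 0 -2.1 -4.7 -48.8 17 -1" --pt "0 0 -2.1 -4.7 -48.8 17 -1" --pt "0 0 -2.1 -4.7 -48.8 17 -1" --pt "0 0 -2.1 -4.7 -48.8 17 -1"

```text
clock: 5.82
tcp_pos: [474.8, -269.4, 200.4]
eef_rot: [0.0, 0.979, 0.205, -0.0]
force: [-0.5, 1.2, -6.3]
width: 0.173
```

jog_arm --pt "0 0 0 0 0 0 -1" --pt "0 0 0 0 0 0 -1"

```text
clock: 6.08
tcp_pos: [475.3, -264.6, 200.2]
eef_rot: [-0.0, 0.978, 0.208, -0.0]
force: [0.4, 0.1, -5.8]
width: 0.176
```

```bash
python3 - <<'E'
from h import *
s=manip.get_state();print(s['tcp_pos'],s['eef_rot'],s['force'],s['width'])
im=save('wrist','w2.png')
cv2.imwrite('pics/w2b.png',cv2.resize(im[0:200,100:420,::-1],None,fx=2.5,fy=2.5,interpolation=cv2.INTER_CUBIC))
E
```

```text
[ 475.31337767 -264.55619511  200.21385995] [-4.25219234e-04  9.78136177e-01  2.07964796e-01 -2.86484143e-04] [ 0.35371511  0.06220431 -5.82176074] 0.1759077893934764
```

View pics/w2.png

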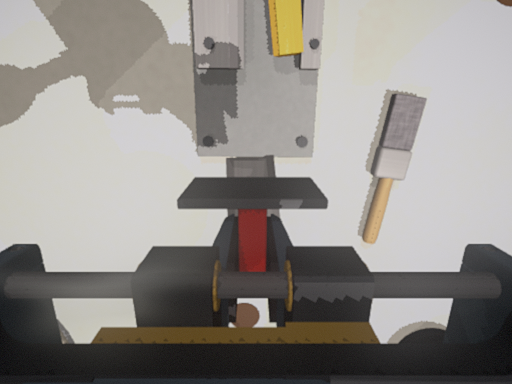

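View pics/w2b.png

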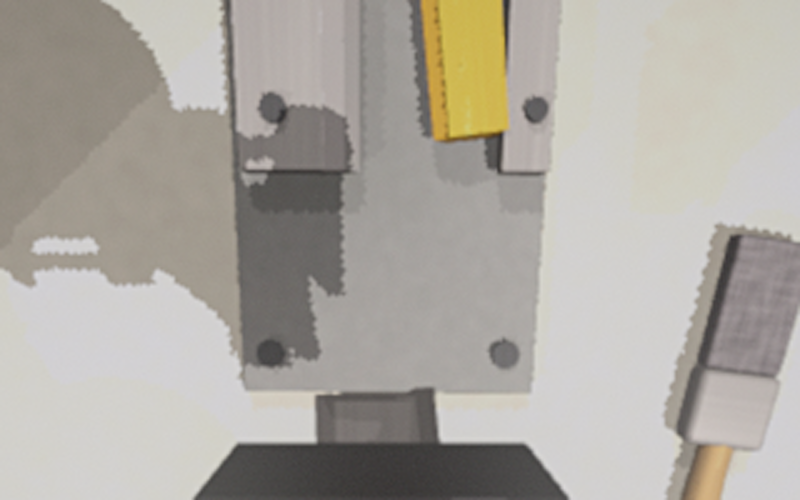

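```bash
python3 - <<'E'
from fit import *
tcp=[475.3,-264.6,200.2];cam=wcam(tcp,[-.0004,.97814,.20796,-.0003])
P=[[-105,75,12],[-105,-75,12],[0,75,32],[0,-75,32]]
q=np.array(px(100,0,2.5,[(244,390),(531,392),(238,170),(548,172)]))
for n in(2,4):
  r=least_squares(lambda p:(wproj(T(p,P[:n]),cam)-q[:n]).ravel(),[589,-215,.4],x_scale=[10,10,.1])
  x=r.x;print(x,np.round(r.fun.reshape(-1,2),1).tolist())
def inway(p,x):
    d=np.array(p)-x[:2];c,s=np.cos(x[2]),np.sin(x[2]);return c*d[0]+s*d[1],-s*d[0]+c*d[1]
for nm,uv,z in[('rail corner',(352,172),32),('rail inner far',(360,1),32),('rail out',(238,170),32),('brass near L top',(440,139),32),('brass far L',(424,1),32),('brass R',(507,132),32),('back L',(502,172),32),('back R',(548,172),32),('plateL',(236,172),12),('plateR',(544,200),12),('screwL',(271,353),12),('screwR',(504,353),12),('nose',(316,396),None)]:
    if z is None: continue
    print(nm,np.round(inway(wray(px(100,0,2.5,[uv])[0],z,cam)[:2],x),1))
im=cv2.imread('pics/w2.png');cv2.imwrite('pics/w2c.png',cv2.resize(im[145:285,170:335],None,fx=4.2,fy=4.2,interpolation=cv2.INTER_CUBIC))
E
```

```text
[ 5.90164949e+02 -2.18730874e+02  4.12704322e-01] [[-0.2, 0.0], [0.2, 0.0]]
[ 5.89829051e+02 -2.19936536e+02  4.08879848e-01] [[0.3, 0.4], [0.6, 0.8], [-4.5, -0.6], [3.8, 0.1]]
rail corner [-0.9 18.2]
rail inner far [66.8 14.8]
rail out [-0.6 69.9]
brass near L top [ 13.3 -21.2]
brass far L [ 67.1 -12.6]
brass R [ 16.4 -51.1]
back L [ -0.1 -49.8]
back R [  0.1 -70.7]
plateL [ 0.6 74.6]
plateR [-10.3 -73.9]
screwL [-85.2  60.6]
screwR [-83.9 -58.9]
```

View pics/w2c.png

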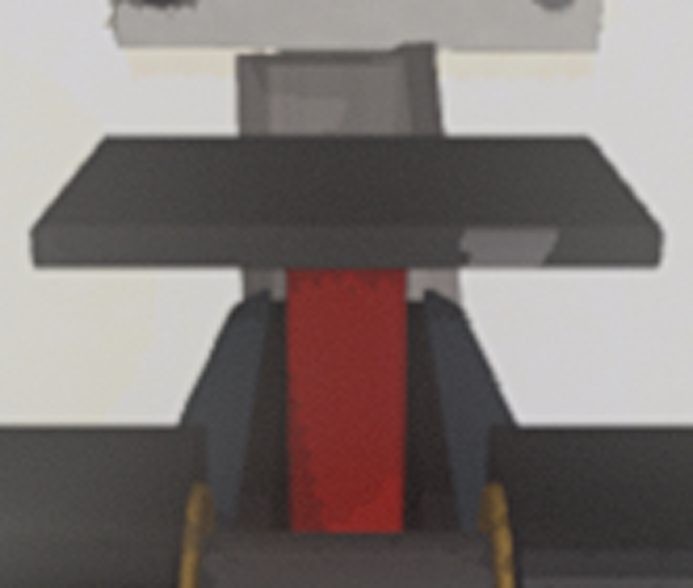

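```bash
python3 - <<'E'
from fit import *
im=cv2.imread('pics/w2.png');c=cv2.resize(im[0:85,180:330],None,fx=5.3,fy=5.3,interpolation=cv2.INTER_CUBIC)
cv2.imwrite('pics/w2d.png',cv2.convertScaleAbs(c,alpha=1.4,beta=-20))
E
```

```text
(no output)
```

View pics/w2d.png

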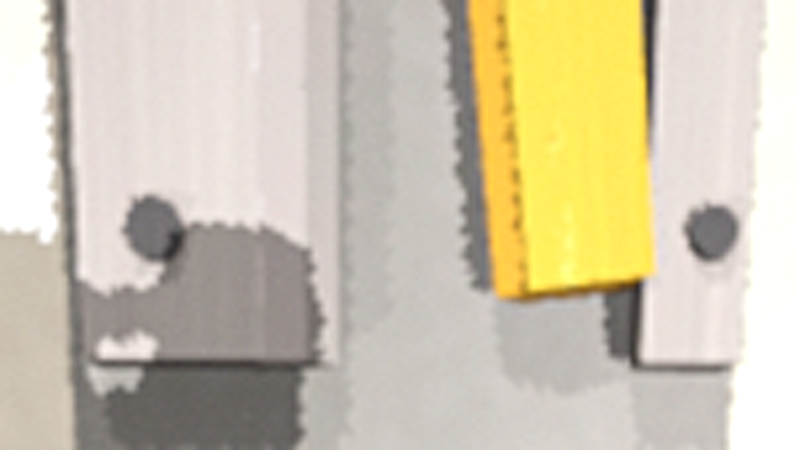

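```bash
python3 - <<'E'
from fit import *
tcp=[475.3,-264.6,200.2];cam=wcam(tcp,[-.0004,.97814,.20796,-.0003])
def w(uv,z): return wray(px(180,0,5.3,[uv])[0],z,cam)[:2]
for nm,a,b in[('railL',(80,360),(66,2)),('railin',(337,362),(341,2)),('backL',(640,362),(658,2)),('backR',(738,362),(764,2))]:
    A,B=w(a,32),w(b,32);print(nm,A,B,np.arctan2(*(B-A)[::-1]))
def w2(uv,z): return wray(px(100,0,2.5,[uv])[0],z,cam)[:2]
for nm,a,b in[('plateL',(244,390),(236,172)),('plateR',(531,392),(544,200))]:
    A,B=w2(a,12),w2(b,12);print(nm,A,B,np.arctan2(*(B-A)[::-1]))
A,B=w2((244,390),12),w2((531,392),12);print('near edge',np.arctan2(*(A-B)[::-1])-np.pi/2,np.linalg.norm(A-B),(A+B)/2)
A,B=w((640,364),32),w((95,362),32);print('x0 edge',np.arctan2(*(B-A)[::-1])-np.pi/2)
# held backstop: fit 6 dof-lite x,y,z,yaw
P=np.array([[26,40,76],[26,-40,76],[20,40,76],[20,-40,76],[26,40,26],[26,-40,26],[35,22,0],[35,-18,0]],float)
q=np.array(px(170,145,4.2,[(31,230),(663,230),(33,267),(660,266),(106,136),(588,137),(238,55),(436,43)]))
def Tz(p): 
    X=T([p[0],p[1],p[3]],P);X[:,2]+=p[2];return X
f=lambda p:(wproj(Tz(p),cam)-q).ravel()
r=least_squares(f,[484,-261,150,.42],x_scale=[10,10,10,.1]);print(r.x,np.round(r.fun.reshape(-1,2),1).tolist())
R6=lambda v:(P)@Ro.from_rotvec(v[3:]).as_matrix().T+v[:3]
r=least_squares(lambda v:(wproj(R6(v),cam)-q).ravel(),[484,-261,150,0,0,.42],x_scale=[10,10,10,.1,.1,.1]);print(r.x,np.round(r.fun.reshape(-1,2),1).tolist())
E
```

```text
railL [ 561.57798435 -155.700695  ] [ 622.92334581 -129.39565677] 0.4050869010397619
railin [ 583.61121534 -206.0770769 ] [ 645.48622322 -180.0075609 ] 0.3987541645034885
backL [ 610.01833617 -265.28853478] [ 671.48820184 -238.33388271] 0.41325105992352695
backR [ 618.55763116 -284.43579846] [ 680.18122992 -257.83364312] 0.4075216034184787
plateL [ 464.01469901 -192.37086195] [ 560.77439319 -151.24852151] 0.40186601156558016
plateR [ 523.97363987 -329.30696865] [ 609.74397877 -291.85852322] 0.4116657052301891
near edge 0.4127131610926078 149.48769817722228 [ 493.99416944 -260.8389153 ]
x0 edge 0.41610927831079336
[ 4.84540089e+02 -2.61679791e+02  1.67382410e+02  4.22174725e-01] [[0.2, -0.7], [-0.2, -1.0], [0.6, 1.1], [-0.3, 1.0], [-0.1, -0.5], [0.1, -1.1], [-2.6, -0.7], [2.1, 2.1]]
[ 4.84640762e+02 -2.61812870e+02  1.67347834e+02 -2.70940067e-03
 -1.37886586e-03  4.23359941e-01] [[0.1, -0.7], [-0.4, -1.0], [0.5, 1.1], [-0.4, 1.0], [0.0, -0.5], [0.2, -1.1], [-2.4, -0.7], [2.3, 2.0]]
```

jog_arm --pt "0 0 -0.7 5.2 1.5 -3 -1" --pt "0 0 -0.7 5.2 1.5 -7 -1" --pt "0 0 -0.7 5.2 1.5 -11 -1" --pt "0 0 -0.7 5.2 1.5 -14 -1" --pt "0 0 -0.7 5.2 1.5 -14.7 -1" --pt "0 0 -0.7 5.2 1.5 -14.7 -1" --pt "0 0 -0.7 5.2 1.5 -14.7 -1"

```text
clock: 7.0
tcp_pos: [528.3, -251.1, 54.9]
eef_rot: [0.001, 0.979, 0.202, 0.001]
force: [1.2, -0.4, -5.7]
width: 0.172
```

```bash
python3 - <<'E'
from h import *
s=manip.get_state();print(s['tcp_pos'],s['eef_rot'],s['force'],s['moment'],s['width'])
im=save('wrist','w3.png');t=save('top','t3.png');save('scene','s3.png')
cv2.imwrite('pics/w3b.png',cv2.resize(im[0:240,120:400,::-1],None,fx=2.5,fy=2.5,interpolation=cv2.INTER_CUBIC))
E
```

```text
[ 528.3256346  -251.09098406   54.87670831] [7.34840193e-04 9.79482598e-01 2.01525782e-01 8.12008752e-04] [ 1.17372805 -0.36388334 -5.70844257] [-0.02296959 -0.00255818  0.0213427 ] 0.17185281996662216
```

View pics/w3b.png

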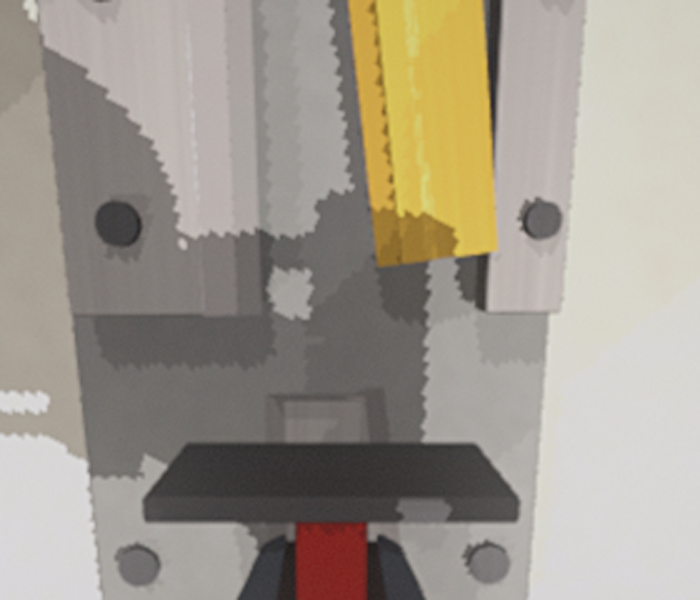

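```bash
python3 - <<'E'
from fit import *
tcp=[528.3,-251.1,54.9];cam=wcam(tcp,[.0007,.97948,.20153,.0008])
def w(uv,z): return wray(px(120,0,2.5,[uv])[0],z,cam)[:2]
for nm,a,b in[('railin',(262,314),(257,2)),('backL',(487,311),(499,2)),('railL',(75,314),(40,40)),('backR',(561,311),(585,10))]:
    A,B=w(a,32),w(b,32);print(nm,A,B,np.arctan2(*(B-A)[::-1]))
P=np.array([[26,40,76],[26,-40,76],[20,40,76],[20,-40,76],[26,40,26],[26,-40,26]],float)
q=np.array(px(120,0,2.5,[(145,500),(519,499),(144,521),(518,521),(188,444),(474,445)]))
def Tz(p): 
    X=T([p[0],p[1],p[3]],P);X[:,2]+=p[2];return X
f=lambda p:(wproj(Tz(p),cam)-q).ravel()
r=least_squares(f,[537,-248,22,.42],x_scale=[10,10,10,.1]);x=r.x;print(x,np.round(r.fun.reshape(-1,2),1).tolist())
print('nose corners if fit',np.round((wproj(T([x[0],x[1],x[3]],[[35,22,0],[35,-18,0],[35,14,14],[35,-10,14]])+0*1,cam)-[120,0])*2.5))
y=.409;n=np.array([-np.sin(y),np.cos(y)]);e=np.array([np.cos(y),np.sin(y)])
A=w((262,314),32);print('lateral of origin rel rail edge',n@(x[:2]-A),'long',e@(x[:2]-A))
E
```

```text
railin [ 584.47585643 -206.47793018] [ 656.3073562  -176.47018341] 0.39571547410969093
backL [ 610.67325162 -265.24350996] [ 680.78621089 -233.25979129] 0.42797646292424874
railL [ 563.34621353 -157.3708806 ] [ 626.11489883 -128.08618843] 0.4365308560493066
backR [ 619.03935711 -284.68666291] [ 687.91927275 -254.3265106 ] 0.41515121382918063
[ 5.37277647e+02 -2.48274656e+02  2.20744663e+01  4.05961598e-01] [[-0.4, -0.9], [-0.1, -0.5], [0.9, 1.3], [-0.5, 1.3], [-0.2, -0.6], [0.3, -1.0]]
nose corners if fit [[265. 382.]
 [383. 382.]
 [286. 389.]
 [362. 389.]]
lateral of origin rel rail edge -19.57893798849159 long -59.92747651919057
```

jog_arm --pt "0 0 0 -0.08 0.18 0 -1" --pt "0 0 0 -0.08 0.18 -0.5 -1" --pt "0 0 0 -0.08 0.18 -0.9 -1" --pt "0 0 0 -0.08 0.18 -0.9 -1" --pt "0 0 0 -0.08 0.18 -0.9 -1"

```text
clock: 7.78
tcp_pos: [526.7, -249.0, 44.4]
eef_rot: [-0.0, 0.98, 0.201, -0.0]
force: [0.5, 0.4, -6.0]
width: 0.175
```

jog_arm --pt "0 0 0 0 0 -0.1 -1" --pt "0 0 0 0 0 -0.15 -1" --pt "0 0 0 0 0 -0.15 -1"

```text
clock: 8.15
tcp_pos: [526.7, -249.0, 43.0]
eef_rot: [-0.0, 0.98, 0.201, 0.0]
force: [0.3, 0.1, -4.8]
width: 0.174
```

jog_arm --pt "0 0 0 0 0 -0.05 -1" --pt "0 0 0 0 0 -0.05 -1" --pt "0 0 0 0 0 -0.05 -1"

```text
clock: 8.52
tcp_pos: [526.8, -249.0, 42.6]
eef_rot: [0.0, 0.98, 0.201, 0.0]
force: [0.0, 0.8, -2.8]
width: 0.173
```

```bash
python3 - <<'E'
from h import *
for i in range(1):
    s=manip.get_state();print(s['tcp_pos'],s['eef_rot'],s['force'],s['moment'])
E
```

```text
[ 526.78644464 -249.04940106   42.64085793] [1.05124993e-04 9.79510493e-01 2.01393064e-01 1.25845072e-04] [ 0.04836187  0.84347659 -2.82072166] [-0.03816065  0.04514037 -0.04498925]
```

jog_arm --pt "0 0 0 0.92 0.4 0 -1" --pt "0 0 0 1.83 0.8 0 -1" --pt "0 0 0 2.75 1.19 0 -1" --pt "0 0 0 3.67 1.59 0 -1" --pt "0 0 0 3.67 1.59 0 -1"

```text
clock: 9.15
tcp_pos: [564.5, -232.7, 42.6]
eef_rot: [0.0, 0.979, 0.202, 0.0]
force: [1.7, -0.1, 0.3]
width: 0.17
```

jog_arm --pt "0 0 0 0 0 0 -1"

```text
clock: 9.28
tcp_pos: [563.5, -233.1, 42.6]
eef_rot: [0.0, 0.979, 0.201, 0.0]
force: [0.9, 0.4, -1.0]
width: 0.174
```

```bash
python3 - <<'E'
from h import *
im=save('wrist','w4.png')
cv2.imwrite('pics/w4b.png',cv2.resize(im[0:240,120:400,::-1],None,fx=2.5,fy=2.5,interpolation=cv2.INTER_CUBIC))
E
```

```text
(no output)
```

View pics/w4b.png

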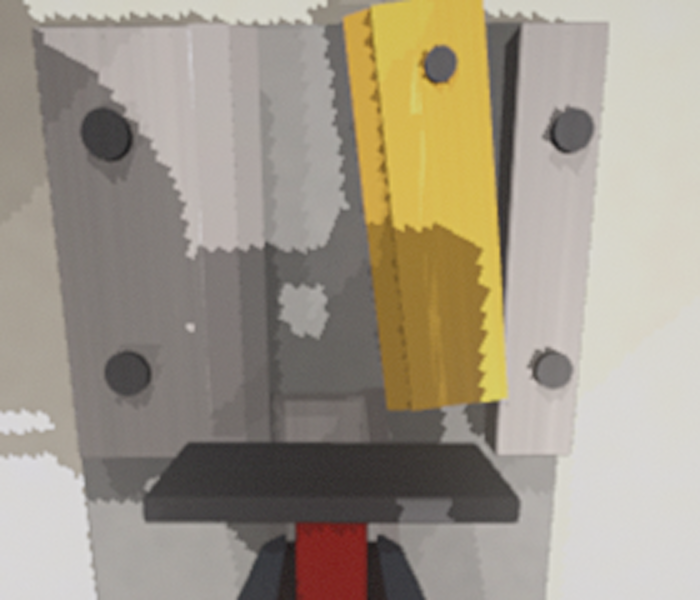

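jog_arm --pt "0 0 0 -0.08 0.18 0 -1" --pt "0 0 0 -0.08 0.18 0 -1" --pt "0 0 0 -0.08 0.18 0 -1"

```text
clock: 9.7
tcp_pos: [562.3, -231.3, 42.6]
eef_rot: [-0.0, 0.98, 0.201, -0.0]
force: [-0.8, -0.2, 2.4]
width: 0.179
```

jog_arm --pt "0 0 0 -0.04 0.09 0 -1" --pt "0 0 0 -0.04 0.09 0 -1" --pt "0 0 0 -0.04 0.09 0 -1"

```text
clock: 10.07
tcp_pos: [562.2, -230.4, 42.6]
eef_rot: [0.0, 0.979, 0.201, 0.0]
force: [-0.9, -1.6, 3.0]
width: 0.175
```

jog_arm --pt "0 0 0 -0.04 0.09 0.03 -1" --pt "0 0 0 -0.04 0.09 0.03 -1" --pt "0 0 0 -0.04 0.09 0.03 -1"

```text
clock: 10.45
tcp_pos: [561.7, -229.4, 42.6]
eef_rot: [-0.0, 0.98, 0.201, -0.0]
force: [0.5, -1.2, -3.4]
width: 0.173
```

jog_arm --pt "0 0 0 -0.04 0.09 0.0 -1" --pt "0 0 0 -0.04 0.09 0.0 -1" --pt "0 0 0 -0.04 0.09 0.0 -1"

```text
clock: 10.82
tcp_pos: [561.6, -229.2, 42.7]
eef_rot: [0.0, 0.98, 0.201, 0.0]
force: [2.9, -5.5, -7.3]
width: 0.171
```

jog_arm --pt "0 0 0 0.03 -0.07 0 -1" --pt "0 0 0 0.49 0.13 0 -1" --pt "0 0 0 0.95 0.33 0 -1" --pt "0 0 0 1.41 0.53 0 -1" --pt "0 0 0 1.86 0.73 0 -1" --pt "0 0 0 1.86 0.73 0 -1" --pt "0 0 0 1.86 0.73 0 -1" --squeeze 15

```text
clock: 11.7
tcp_pos: [580.1, -221.3, 42.8]
eef_rot: [0.0, 0.979, 0.201, 0.0]
force: [2.8, -3.4, -7.2]
width: 0.175
```

jog_arm --pt "0 0 0 0.46 0.2 0 -1" --pt "0 0 0 0.92 0.4 0 -1" --pt "0 0 0 1.38 0.6 0 -1" --pt "0 0 0 1.84 0.8 0 -1" --pt "0 0 0 1.84 0.8 0 -1" --pt "0 0 0 1.84 0.8 0 -1"

```text
clock: 12.45
tcp_pos: [598.3, -213.3, 42.8]
eef_rot: [0.0, 0.98, 0.201, 0.0]
force: [2.6, -3.3, -7.6]
width: 0.176
```

jog_arm --pt "0 0 0 0.46 0.2 0 -1" --pt "0 0 0 0.92 0.4 0 -1" --pt "0 0 0 1.38 0.6 0 -1" --pt "0 0 0 1.38 0.6 0 -1" --pt "0 0 0 1.38 0.6 0 -1"

```text
clock: 13.08
tcp_pos: [612.0, -207.3, 42.8]
eef_rot: [-0.0, 0.98, 0.201, 0.0]
force: [2.4, -4.1, -8.1]
width: 0.176
```

jog_arm --pt "0 0 0 0.18 0.08 0 -1" --pt "0 0 0 0.37 0.16 0 -1" --pt "0 0 0 0.37 0.16 0 -1"

```text
clock: 13.45
tcp_pos: [615.7, -205.7, 42.8]
eef_rot: [-0.0, 0.98, 0.201, -0.0]
force: [2.2, -5.2, -7.3]
width: 0.176
```

jog_arm --pt "0 0 0 0.09 0.04 0 -1" --pt "0 0 0 0.18 0.08 0 -1" --pt "0 0 0 0.28 0.12 0 -1" --pt "0 0 0 0.28 0.12 0 -1"

```text
clock: 13.95
tcp_pos: [618.4, -204.6, 42.8]
eef_rot: [-0.0, 0.98, 0.201, -0.0]
force: [1.5, -5.1, -6.4]
width: 0.173
```

jog_arm --pt "0 0 0 0.09 0.04 0 -1" --pt "0 0 0 0.18 0.08 0 -1" --pt "0 0 0 0.28 0.12 0 -1" --pt "0 0 0 0.28 0.12 0 -1"

```text
clock: 14.45
tcp_pos: [621.3, -203.3, 42.8]
eef_rot: [-0.0, 0.98, 0.201, -0.0]
force: [0.9, -4.7, -6.3]
width: 0.177
```

jog_arm --pt "0 0 0 0.09 0.04 0 -1" --pt "0 0 0 0.18 0.08 0 -1" --pt "0 0 0 0.28 0.12 0 -1" --pt "0 0 0 0.28 0.12 0 -1"

```text
clock: 14.95
tcp_pos: [624.2, -202.0, 42.8]
eef_rot: [-0.0, 0.98, 0.201, -0.0]
force: [1.5, -4.8, -6.3]
width: 0.172
```

jog_arm --pt "0 0 0 0.09 0.04 0 -1" --pt "0 0 0 0.18 0.08 0 -1" --pt "0 0 0 0.28 0.12 0 -1" --pt "0 0 0 0.28 0.12 0 -1"

```text
clock: 15.45
tcp_pos: [627.2, -200.8, 42.8]
eef_rot: [-0.0, 0.98, 0.201, 0.0]
force: [2.3, -3.6, -6.8]
width: 0.171
```

jog_arm --pt "0 0 0 0.09 0.04 0 -1" --pt "0 0 0 0.18 0.08 0 -1" --pt "0 0 0 0.18 0.08 0 -1"

```text
clock: 15.82
tcp_pos: [629.0, -200.0, 42.8]
eef_rot: [-0.0, 0.98, 0.201, 0.0]
force: [1.6, -3.1, -6.0]
width: 0.177
```

jog_arm --pt "0 0 0 0.09 0.04 0 -1" --pt "0 0 0 0.18 0.08 0 -1" --pt "0 0 0 0.18 0.08 0 -1"

```text
clock: 16.2
tcp_pos: [630.8, -199.2, 42.8]
eef_rot: [0.0, 0.979, 0.201, 0.0]
force: [1.0, -3.9, -7.7]
width: 0.176
```

jog_arm --pt "0 0 0 0.09 0.04 0 -1" --pt "0 0 0 0.18 0.08 0 -1" --pt "0 0 0 0.18 0.08 0 -1"

```text
clock: 16.58
tcp_pos: [632.5, -198.5, 42.8]
eef_rot: [-0.0, 0.979, 0.201, -0.0]
force: [1.0, -4.1, -6.4]
width: 0.177
```

jog_arm --pt "0 0 0 0.09 0.04 0 -1" --pt "0 0 0 0.18 0.08 0 -1" --pt "0 0 0 0.18 0.08 0 -1"

```text
clock: 16.95
tcp_pos: [633.9, -197.8, 42.8]
eef_rot: [-0.0, 0.979, 0.202, -0.0]
force: [-2.2, -5.9, -5.5]
width: 0.177
```

```bash
python3 - <<'E'
from h import *
im=save('wrist','w5.png')
cv2.imwrite('pics/w5b.png',cv2.resize(im[0:280,100:420,::-1],None,fx=2.1,fy=2.1,interpolation=cv2.INTER_CUBIC))
E
```

```text
(no output)
```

View pics/w5b.png

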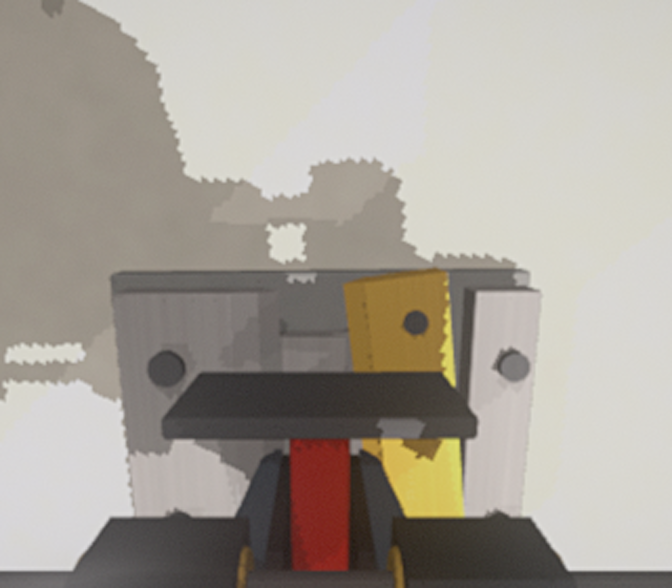

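jog_arm --pt "0 0 0 0 0 0 -1" --pt "0 0 0 0.05 0.02 0 -1" --pt "0 0 0 0.09 0.04 0 -1" --pt "0 0 0 0.09 0.04 0 -1" --pt "0 0 0 0.09 0.04 0 -1" --squeeze 40

```text
clock: 17.62
tcp_pos: [634.3, -197.7, 42.8]
eef_rot: [0.0, 0.979, 0.202, -0.001]
force: [-4.2, -9.0, -3.4]
width: 0.17
```

jog_arm --pt "0 0 0 0.05 0.02 0 -1" --pt "0 0 0 0.09 0.04 0 -1" --pt "0 0 0 0.09 0.04 0 -1" --pt "0 0 0 0.09 0.04 0 -1"

```text
clock: 18.12
tcp_pos: [634.6, -197.5, 42.7]
eef_rot: [0.0, 0.979, 0.202, -0.001]
force: [-8.7, -10.5, -1.2]
width: 0.173
```

jog_arm --pt "0 0 0 0.05 0.02 0 -1" --pt "0 0 0 0.09 0.04 0 -1" --pt "0 0 0 0.09 0.04 0 -1" --pt "0 0 0 0.09 0.04 0 -1"

```text
clock: 18.62
tcp_pos: [635.0, -197.4, 42.7]
eef_rot: [0.0, 0.979, 0.202, -0.002]
force: [-12.2, -12.7, -0.0]
width: 0.174
```

jog_arm --pt "0 0 0 0.05 0.02 0 -1" --pt "0 0 0 0.07 0.03 0 -1" --pt "0 0 0 0.07 0.03 0 -1" --pt "0 0 0 0.07 0.03 0 -1"

```text
clock: 19.12
tcp_pos: [635.1, -197.3, 42.7]
eef_rot: [0.0, 0.979, 0.202, -0.002]
force: [-16.3, -14.9, 2.3]
width: 0.172
```

jog_arm --pt "0 0 0 0 0 0 0" --pt "0 0 0 0 0 0 0.3" --pt "0 0 0 0 0 0 0.3" --pt "0 0 0 0 0 0 0.3" --pt "0 0 0 0 0 0 0.3" --pt "0 0 0 0 0 0 0.3"

```text
clock: 19.88
tcp_pos: [637.7, -196.1, 42.8]
eef_rot: [-0.0, 0.979, 0.201, -0.0]
force: [-0.3, 0.2, 0.1]
width: 0.648
```

```bash
python3 - <<'E'
from h import *
s=manip.get_state();print(s['tcp_pos'],s['eef_rot'],s['force'],s['width'])
im=save('wrist','w6.png')
cv2.imwrite('pics/w6b.png',cv2.resize(im[0:280,100:420,::-1],None,fx=2.1,fy=2.1,interpolation=cv2.INTER_CUBIC))
E
```

```text
[ 637.67742881 -196.11446166   42.79875857] [-1.69845330e-05  9.79496996e-01  2.01458766e-01 -1.26974886e-05] [-0.33838129  0.21479065  0.12792988] 0.6484232108001
```

View pics/w6b.png

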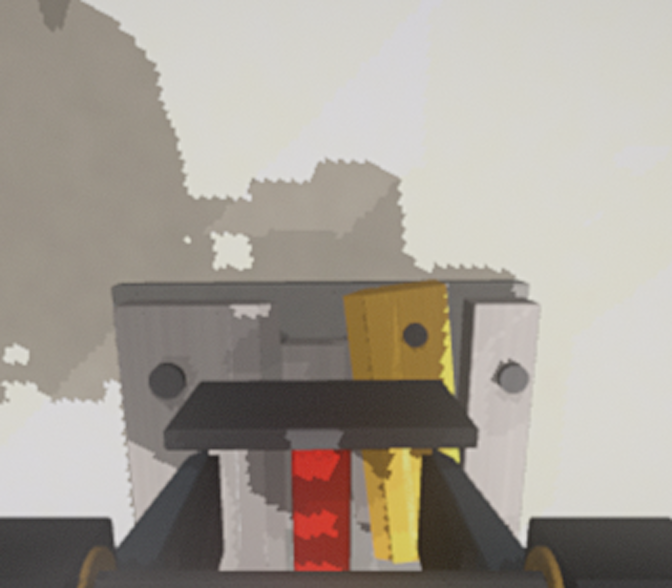

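jog_arm --pt "0 0 0 0 0 2 0.3" --pt "0 0 0 0 0 5 0.3" --pt "0 0 0 0 0 8 0.3" --pt "0 0 0 -5.5 -2.4 8 0" --pt "0 0 0 -5.5 -2.4 8 -1" --pt "0 0 0 -5.5 -2.4 8 -1" --pt "0 0 0 -5.5 -2.4 4 -1" --pt "0 0 0 -5.5 -2.4 1 -1" --pt "0 0 0 -5.5 -2.4 0.4 -1" --pt "0 0 0 -5.5 -2.4 0.4 -1" --pt "0 0 0 -5.5 -2.4 0.4 -1" --pt "0 0 0 -5.5 -2.4 0.4 -1"

```text
clock: 21.42
tcp_pos: [583.3, -220.4, 47.8]
eef_rot: [0.0, 0.98, 0.201, 0.001]
force: [-0.4, -0.9, 1.1]
width: 0.004
```

```bash
python3 - <<'E'
from h import *
s=manip.get_state();print(s['tcp_pos'],s['eef_rot'],s['force'],s['width'])
im=save('wrist','w7.png')
save('scene','s7.png');t=save('top','t7.png')
E
```

```text
[ 583.2694828  -220.40645984   47.797409  ] [4.80253630e-04 9.79501678e-01 2.01434443e-01 6.30814485e-04] [-0.41343419 -0.91031741  1.06343612] 0.004108410704166208
```

View pics/w7.png

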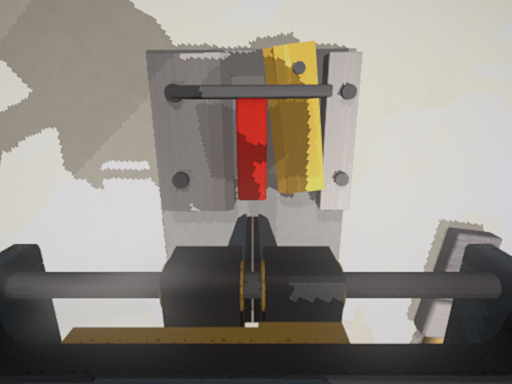

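jog_arm --pt "0 0 0 0.37 0.16 0 -1" --pt "0 0 0 0.73 0.32 0 -1" --pt "0 0 0 1.0 0.44 0 -1" --pt "0 0 0 1.1 0.48 0 -1" --pt "0 0 0 1.1 0.48 0 -1"

```text
clock: 22.2
tcp_pos: [593.7, -215.3, 46.8]
eef_rot: [-0.0, 0.979, 0.201, -0.0]
force: [-0.5, 0.5, 0.0]
width: 0.002
```

jog_arm --pt "0 0 0 0.09 0.04 0 -1" --pt "0 0 0 0.18 0.08 0 -1" --pt "0 0 0 0.28 0.12 0 -1" --pt "0 0 0 0.28 0.12 0 -1"

```text
clock: 22.7
tcp_pos: [595.8, -214.4, 46.8]
eef_rot: [-0.0, 0.979, 0.201, -0.001]
force: [-4.2, -2.2, 3.1]
width: 0.003
```

Contact at about 5 N. I'll push up to about 20 N in small steps.

jog_arm --pt "0 0 0 0.05 0.02 0 -1" --pt "0 0 0 0.09 0.04 0 -1" --pt "0 0 0 0.14 0.06 0 -1" --pt "0 0 0 0.14 0.06 0 -1"

```text
clock: 23.2
tcp_pos: [596.0, -214.2, 46.8]
eef_rot: [-0.0, 0.979, 0.201, -0.002]
force: [-13.2, -7.4, 7.8]
width: 0.003
```

jog_arm --pt "0 0 0 0.05 0.02 0 -1" --pt "0 0 0 0.09 0.04 0 -1" --pt "0 0 0 0.09 0.04 0 -1"

```text
clock: 23.58
tcp_pos: [596.1, -214.1, 46.8]
eef_rot: [-0.0, 0.98, 0.201, -0.002]
force: [-19.2, -10.9, 11.1]
width: 0.005
```

jog_arm --pt "0 0 0 -0.5 -0.2 0 -1" --pt "0 0 0 -2 -0.9 0 -1" --pt "0 0 0 -3.5 -1.5 2 -1" --pt "0 0 0 -5 -2.2 6 -1" --pt "0 0 0 -6 -2.6 12 -1" --pt "0 0 0 -6 -2.6 15 -1" --pt "0 0 0 -6 -2.6 15 -1" --pt "0 0 0 -6 -2.6 15 -1" --pt "0 0 0 -6 -2.6 15 -1"

```text
clock: 24.7
tcp_pos: [538.0, -238.9, 195.6]
eef_rot: [-0.001, 0.98, 0.201, -0.001]
force: [-0.5, -0.4, 0.7]
width: 0.007
```

```bash
python3 - <<'E'
from fit import *
s=manip.get_state();print(s['tcp_pos'],s['eef_rot'],s['force'],s['width'])
im=save('wrist','w8.png');t=save('top','t8.png');sc=save('scene','s8.png')
cv2.imwrite('pics/w8b.png',cv2.resize(im[0:240,120:400,::-1],None,fx=2.5,fy=2.5,interpolation=cv2.INTER_CUBIC))
cv2.imwrite('pics/s8b.png',cv2.resize(sc[120:240,140:300,::-1],None,fx=5,fy=5,interpolation=cv2.INTER_CUBIC))
E
```

```text
[ 538.03935157 -238.87775643  195.55627578] [-7.13161803e-04  9.79504211e-01  2.01420859e-01 -7.93604230e-04] [-0.50949163 -0.38020594  0.73824446] 0.007236410875315538
```

View pics/w8b.png

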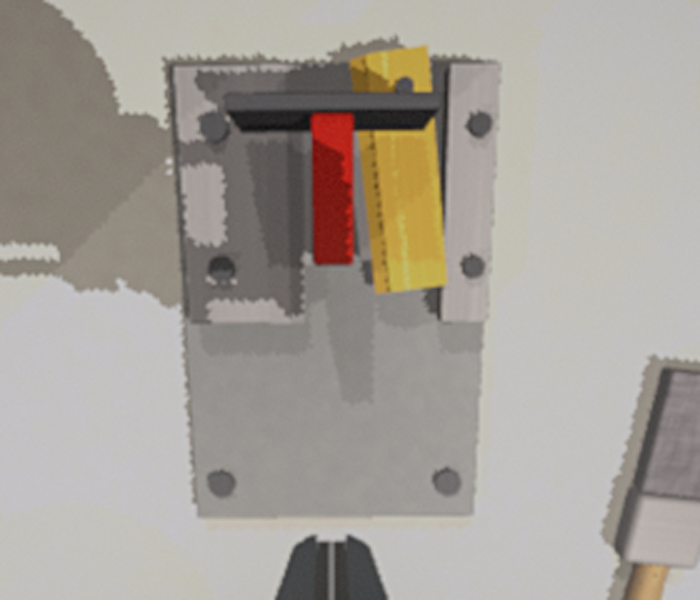

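View pics/s8b.png

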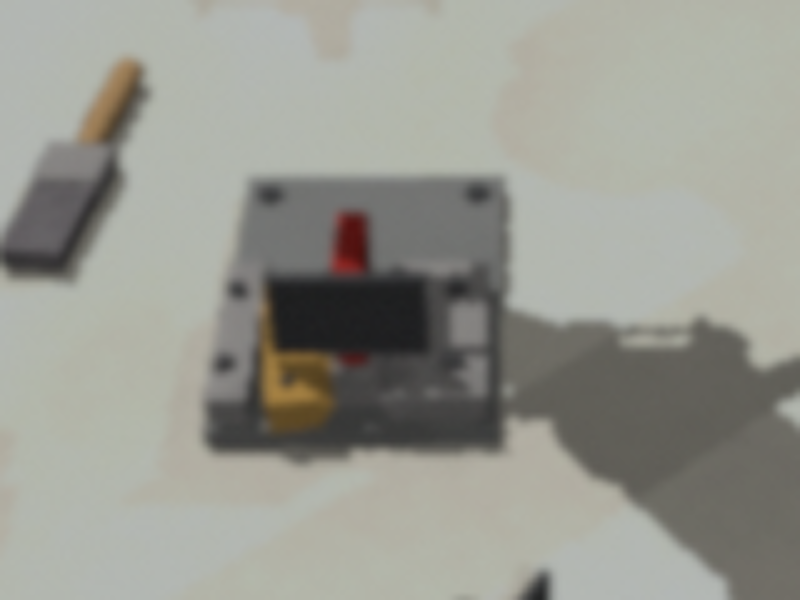

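View pics/t8.png

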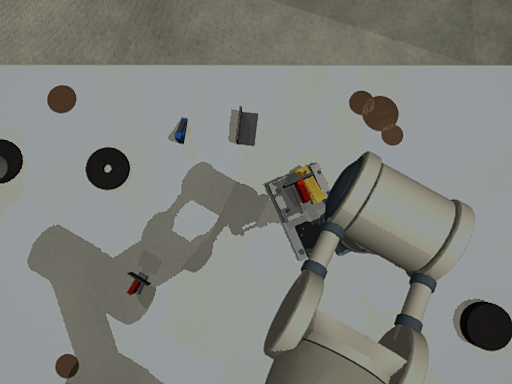

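```bash
python3 - <<'E'
from fit import *
cam=wcam([538.0,-238.9,195.6],[-.0007,.9795,.2014,-.0008])
P=[[26,40,88],[26,-40,88],[20,40,88],[20,-40,88],[-35,8,84],[-35,-8,84]]
q=np.array(px(120,0,2.5,[(225,95),(440,93),(229,112),(438,109),(313,263),(352,263)]))
W=[[-105,75,12],[-105,-75,12],[0,70.3,32],[0,-70.5,32]]
qw=np.array(px(120,0,2.5,[(199,515),(473,515),(190,321),(485,321)]))
s=lambda P,q:least_squares(lambda p:(wproj(T(p,P),cam)-q).ravel(),[590,-219,.4],x_scale=[10,10,.1])
b,w=s(P,q),s(W,qw)
print(b.x,w.x,np.abs(b.fun).max(),np.abs(w.fun).max())
d=b.x[:2]-w.x[:2];c,n=np.cos(w.x[2]),np.sin(w.x[2]);print('in way',c*d[0]+n*d[1],-n*d[0]+c*d[1],b.x[2]-w.x[2])
print(manip.get_state()['clock']);manip.hand_in()
E
```

```text
[ 6.45812517e+02 -1.94111870e+02  4.12392895e-01] [ 5.91102231e+02 -2.19888367e+02  4.05359284e-01] 1.8838184758093348 0.6960145188803608
in way 60.441541180823414 2.112645619803825 0.007033611684573671
24.85
the job is handed in; nothing more can be done
```

I set the larger red-handled backstop on the bare end of the plate, brought it against the steel rail and slid it in until it jammed. Then I let go, backed the arm off and handed the job in at 24.85 s.

**Seating:** I first pushed it in with the gripper holding it, to about 21 N along the way. After letting go, I pushed on its rear with the shut fingers to about 22 N. The fingers moved only about 0.3 mm while that push rose from about 5 N to 22 N, so it was already tight. I never saw more than 22 N along the way, below the 35 N limit.

**Last wrist-camera check:** the backstop sits about 60 mm past the way's origin and is square to within 0.007 rad.

**One reading outside the limit:** the same picture put the backstop 2.1 mm sideways, just over the 2 mm tolerance. I put this down to the picture measurement and calibration, which are good to only about 2 mm. When I moved the backstop against the rail I felt firm contact, and it went on pressing there all the way in.

**Not measured:** I could not read the remaining pressing force on the fixture directly. That it is wedged is inferred from the lack of movement in the rear push.

**Other items:** in the last overhead and scene pictures the disc, magnet, offcut and brush, and the smaller backstop, look to be where they started. I checked this by eye only.

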